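Find the full carton by feel and slide it into its bay

TASK

One of the three look-alike cartons is full and the other two are empty: tip up one end of them just slightly, one at a time, and feel by the weight which one is full. Slide the full carton along the worktop into the wooden bay until it is fully home against the back wall, pushing gently, and let go. The bottoms are only folded shut, so never raise a carton clear of the worktop with both ends; leave the empty cartons where they stand, and the salt shaker and spice jar alone.

Things in the scene. Friction and masses are not known exactly. Their poses are not given: they have to be found in the camera images.
- carton_a: closed rigid cardboard carton, 130 x 60 x 60 mm (x, y, z), loose, pale tape along the top; three look alike. Two weigh about 0.18 kg (empty), one 0.64 to 0.80 kg (full, weight in the middle); which is full varies and cannot be seen. Origin: centre of underside; x along the length, away from the robot within 0.2 rad at the start, z up. Grip it across the 60 mm
- carton_b: closed rigid cardboard carton, 130 x 60 x 60 mm (x, y, z), loose, pale tape along the top; three look alike. Two weigh about 0.18 kg (empty), one 0.64 to 0.80 kg (full, weight in the middle); which is full varies and cannot be seen. Origin: centre of underside; x along the length, away from the robot within 0.2 rad at the start, z up. Grip it across the 60 mm
- carton_c: closed rigid cardboard carton, 130 x 60 x 60 mm (x, y, z), loose, pale tape along the top; three look alike. Two weigh about 0.18 kg (empty), one 0.64 to 0.80 kg (full, weight in the middle); which is full varies and cannot be seen. Origin: centre of underside; x along the length, away from the robot within 0.2 rad at the start, z up. Grip it across the 60 mm
- carton_a_near (a point): middle of the bottom edge of carton_a's short end at its -x end (65 mm from its origin); height 0 when that end rests on the worktop. A gripped carton does not pivot between the fingers: to tip it, turn the wrist with it about the end that stays down
- carton_a_far (a point): middle of the bottom edge of carton_a's short end at its +x end (65 mm from its origin); height 0 when that end rests on the worktop. A gripped carton does not pivot between the fingers: to tip it, turn the wrist with it about the end that stays down
- carton_b_near (a point): middle of the bottom edge of carton_b's short end at its -x end (65 mm from its origin); height 0 when that end rests on the worktop. A gripped carton does not pivot between the fingers: to tip it, turn the wrist with it about the end that stays down
- carton_b_far (a point): middle of the bottom edge of carton_b's short end at its +x end (65 mm from its origin); height 0 when that end rests on the worktop. A gripped carton does not pivot between the fingers: to tip it, turn the wrist with it about the end that stays down
- carton_c_near (a point): middle of the bottom edge of carton_c's short end at its -x end (65 mm from its origin); height 0 when that end rests on the worktop. A gripped carton does not pivot between the fingers: to tip it, turn the wrist with it about the end that stays down
- carton_c_far (a point): middle of the bottom edge of carton_c's short end at its +x end (65 mm from its origin); height 0 when that end rests on the worktop. A gripped carton does not pivot between the fingers: to tip it, turn the wrist with it about the end that stays down
- bay: fixed wooden stall, no floor or roof, open at -x towards the robot (within 0.12 rad). Origin: where a carton's origin lies when fully home; x points in, z up. Back wall: inner face x = +65 mm, 12 thick, 64 high. Side walls: x = +15 to +65, inner faces y = +-33 mm, 12 thick, 50 high; mouth flaps flare out from x = +15 to -2 (within y = +-50)
- worktop: the fixed worktop; its surface is z = 0. Friction with the cartons 0.5 to 0.7. With one end tipped up a little, a grip near the raised end carries about 60 % of the weight
- salt_shaker: bystander: salt shaker, 44 mm across, 90 mm tall, standing behind the cartons; origin at the centre of its base
- spice_b: bystander: round spice jar, 47 mm across, 98 mm tall, standing behind the cartons; origin at the centre of its base
Things that resemble listed ones, but are neither listed nor needed, are in the scene too. Leave any purple look-alike of the carton_b alone.

How it is judged:
On the way, in this order (a step that is already met when the one before it is completed fails the run):
1. one end of a carton is tipped up (by 0.04 rad or more, about 5 mm) and held for a moment (angle between any of carton_a, carton_b, carton_c's own z axis and vertical above 0.04 rad), for 0.2 s.
2. the full carton stands home in the bay (((x of carton_a in the frame of bay between -0.004 and 0.004 m and y of carton_a in the frame of bay between -0.006 and 0.006 m and angle between the x axis of carton_a and the x axis of bay, either way round below 0.08 rad and angle between carton_a's own z axis and vertical below 0.03 rad and contact force between carton_a and worktop above 4 N) or (x of carton_b in the frame of bay between -0.004 and 0.004 m and y of carton_b in the frame of bay between -0.006 and 0.006 m and angle between the x axis of carton_b and the x axis of bay, either way round below 0.08 rad and angle between carton_b's own z axis and vertical below 0.03 rad and contact force between carton_b and worktop above 4 N) or (x of carton_c in the frame of bay between -0.004 and 0.004 m and y of carton_c in the frame of bay between -0.006 and 0.006 m and angle between the x axis of carton_c and the x axis of bay, either way round below 0.08 rad and angle between carton_c's own z axis and vertical below 0.03 rad and contact force between carton_c and worktop above 4 N))), for 0.2 s.
At the end, for the whole second after the job is handed in: The full carton (the one that presses on the worktop with more than 4 N) stands flat in the bay, its origin within 4 mm along and 6 mm across of the bay's origin and square to it within 0.08 rad; both other cartons stand flat within 30 mm of where they began; all at rest ((((x of carton_a in the frame of bay between -0.004 and 0.004 m and y of carton_a in the frame of bay between -0.006 and 0.006 m and angle between the x axis of carton_a and the x axis of bay, either way round below 0.08 rad and angle between carton_a's own z axis and vertical below 0.03 rad and contact force between carton_a and worktop above 4 N) and (distance of carton_b from where it was at the start of the episode below 0.03 m and angle between carton_b's own z axis and vertical below 0.03 rad) and (distance of carton_c from where it was at the start of the episode below 0.03 m and angle between carton_c's own z axis and vertical below 0.03 rad)) or ((x of carton_b in the frame of bay between -0.004 and 0.004 m and y of carton_b in the frame of bay between -0.006 and 0.006 m and angle between the x axis of carton_b and the x axis of bay, either way round below 0.08 rad and angle between carton_b's own z axis and vertical below 0.03 rad and contact force between carton_b and worktop above 4 N) and (distance of carton_a from where it was at the start of the episode below 0.03 m and angle between carton_a's own z axis and vertical below 0.03 rad) and (distance of carton_c from where it was at the start of the episode below 0.03 m and angle between carton_c's own z axis and vertical below 0.03 rad)) or ((x of carton_c in the frame of bay between -0.004 and 0.004 m and y of carton_c in the frame of bay between -0.006 and 0.006 m and angle between the x axis of carton_c and the x axis of bay, either way round below 0.08 rad and angle between carton_c's own z axis and vertical below 0.03 rad and contact force between carton_c and worktop above 4 N) and (distance of carton_a from where it was at the start of the episode below 0.03 m and angle between carton_a's own z axis and vertical below 0.03 rad) and (distance of carton_b from where it was at the start of the episode below 0.03 m and angle between carton_b's own z axis and vertical below 0.03 rad))) and linear speed of each of carton_a, carton_b, carton_c below 0.01 m/s); the robot touches nothing.
It fails at once if a carton raised with both ends more than 10 mm above the worktop (height (world z) of each of carton_a_near, carton_a_far above 0.01 m or height (world z) of each of carton_b_near, carton_b_far above 0.01 m or height (world z) of each of carton_c_near, carton_c_far above 0.01 m).
It fails at once if a carton tipped by more than 0.3 rad (angle between any of carton_a, carton_b, carton_c's own z axis and vertical above 0.3 rad).
It fails at once if a carton pushed against the bay with more than 20 N (contact force between any of carton_a, carton_b, carton_c and bay above 20 N).
It fails at once if the salt shaker or the spice jar moved by more than 20 mm (distance of any of salt_shaker, spice_b from where it was at the start of the episode above 0.02 m).
It also fails if it takes over 72 s, if anything falls off the work surface, if the arm or the gripper's body presses on something with over 40 N, if the wrist force passes 120 N, or if a joint passes its speed limit or range.

ROBOT

A 6-joint arm with a two-finger parallel gripper is mounted at the origin on a cart in front of the work surface, level with it; the furniture and walls round the work are solid. World frame = base frame: x ahead of the robot, y to its left, z up, the work surface at z = 0. Lengths are in m, angles in rad, forces in N, time in s.
With the tool pointing down it reaches from about 0.325 to 0.775 m from the base axis. Payload 5.5 kg.
Tool frame: the origin (TCP) lies at the very end of the fingers, on their centre line; the grasp point (between the pads) lies 19 mm behind it (env.grasp_offset is the distance from the TCP to the grasp point, in m); z points along the fingers, y is the line along which they close (so a half turn about z gives the same grasp; the last joint's range is limited). The gripper opens to 85 mm and grips with 20 to 120 N. Pads are 22 mm wide; open, the fingers measure 114 mm over their backs; the gripper's body (76 mm by 85 mm) begins 54 mm behind the grasp point. The pads swing forward as they close: fully open they stand 13 mm farther back than shut.
Start: joints at [-1.246, 0.091, 1.231, -0, 1.82, -0.057], TCP at [0.224, -0.557, 0.205] pointing down, gripper open.
Joint ranges: [-2.87, 2.87], [-0.86, 2.18], [0.17, 2.46], [-1.51, 4.65], [0.06, 2.69], [-2.65, 2.65]. Speed limits (rad/s): [2.57, 2.57, 3.01, 3.14, 3.14, 3.14].

INTERFACE

Orientations are given as a unit quaternion [w, x, y, z].
In Python, from plant import state, optics, env gives the robot as it stands.
- The arm moves only by the tool servo_tool, never from a script. Its argument "motion" is a list of rows, each an object of numbers: "dx", "dy", "dz": the shift along the tool's x, y, z in m; "ax", "ay", "az": the turn, a rotation vector about the tool's x, y, z in degrees; "grip": the closure, from -1 (fully open) to 1 (shut). In form: [{"dx": .., "dy": .., "dz": .., "ax": .., "ay": .., "az": .., "grip": ..}, ...]. A call has 1 to 10 rows; each row is the pose to reach, as a shift and turn from the pose commanded when the call began, along the tool's axes at that moment; what a row does not reach only later rows make up. A row lasts 1/12 s, in which the tool goes at most 41.7 mm and 7.16 degrees, less where a joint would pass 70% of its speed; a pose out of reach is approached as far as the arm can. A call with a gripper value outside its range is refused whole. The fingers move at their own pace and stop on an object; the grip force is fixed at half the most. Time passes only in rows, so rows that repeat a pose let the fingers close. It gives the time, the measured TCP pose, the force, the opening and the grip force at its end, in the units of the state.
- state(): the state, without advancing time (a new reading comes with each control period).
- optics.camera(name): name is "side" or "top" or "wrist"; returns (picture, depth): 400x640x3 uint8, blue, green, red; 400x640 float32, m along the optical axis (not along the pixel's ray), 0 where there is no reading.
- optics.calibration(name): a dict with "fx", "fy", "cx", "cy" (pixels), "rvec" (rotation vector, rad) and "tvec" (3), from world to camera coordinates, as OpenCV has them. Camera axes: x right, y down, z forward; pixel columns grow to the right and rows downward; lengths in m; the calibration is good to about 2 mm. A picture is of the moment at which its call begins: read the wrist's pose just before it. calibration takes no time and is no camera call; for the wrist camera it gives the pose at the moment of the call.
- env.hand_in(): hands the job in; it is judged then, once.
The state is a dict: "time": time; "qpos": joint angles; "dq": joint speeds; "joint_torque": joint torques, N m; "ee_pos": TCP position; "tool_rot": TCP orientation; "contact_force": force on the tool from outside, world axes, zero at the start; "wrist_torque": the same for the moment, N m; "opening": finger opening in m; "grasp_force": force on a finger pad.
Only numpy, scipy, OpenCV 4.12 (cv2) and the standard library are available. Lean on these libraries where they do the work, as an engineer would, in place of code of your own. Each camera call takes 0.05 s, during which the arm holds its last target. There are 200 camera calls.

## Working session

There is one attempt and no reset: what is moved stays moved. The work goes in short steps, Python scripts to look and compute and a tool call to move; the robot and the scene stay as the last step left them, time stands still between calls to the robot, and variables do not carry over. Pictures are saved under pics/ and viewed, at most 10 in all, crops included, and the job is handed in when it is done.

Besides the shell and the picture viewer there is one more tool, called in YAML: its name, and indented under it one key for each argument. servo_tool: Moves the arm, as the interface text tells. Its arguments: {"type":"object","properties":{"motion":{"type":"array","items":{"type":"object","properties":{"dx":{"type":"number"},"dy":{"type":"number"},"dz":{"type":"number"},"ax":{"type":"number"},"ay":{"type":"number"},"az":{"type":"number"},"grip":{"type":"number"}}}}},"required":["motion"]}

```bash
mkdir -p pics; ls
cat > h.py <<'E'
import numpy as np, cv2
from plant import state, optics, env
def cam(n):
    c=optics.calibration(n); im,d=optics.camera(n); return im,d,c
def pts(d,c):
    v,u=np.mgrid[:d.shape[0],:d.shape[1]]
    P=np.stack([(u-c['cx'])/c['fx']*d,(v-c['cy'])/c['fy']*d,d],-1)
    R=cv2.Rodrigues(np.array(c['rvec'],float))[0]
    return (P-np.array(c['tvec']).ravel())@R
E
python3 - <<'E'
from h import *
print(state())
for n in('top','side'):
    im,d,c=cam(n); cv2.imwrite(f'pics/{n}1.png',im); np.savez(f'{n}1.npz',im=im,d=d,P=pts(d,c)); print(n,c)
E
```

```text
pics
{'time': 0.0, 'qpos': array([-1.24567015e+00,  9.18790083e-02,  1.23191968e+00, -2.38576920e-05,
        1.81981555e+00, -5.67364525e-02]), 'dq': array([ 0.00014541,  0.0026214 ,  0.00256603, -0.00049744, -0.00226133,
       -0.00103331]), 'joint_torque': array([ 3.88325006e-04, -4.58722758e+01, -4.18024385e+01, -1.25680704e-04,
        1.16540908e-02, -2.64110167e-05]), 'ee_pos': array([ 0.22344797, -0.55646316,  0.20401979]), 'tool_rot': array([-1.00015506e-03,  9.81827976e-01,  1.89770396e-01, -1.46695951e-04]), 'contact_force': array([-0.11017376,  0.36070577,  0.78221353]), 'wrist_torque': array([ 0.02362929, -0.01197493,  0.01803711]), 'grasp_force': 0.0, 'opening': 0.0855830202573575}
top {'fx': 379.401704560065, 'fy': 379.401704560065, 'cx': 315.9766239195831, 'cy': 196.54335669529402, 'rvec': array([ 2.10216492, -2.15702454,  0.14420036]), 'tvec': array([0.08603655, 0.62103522, 1.07799312])}
side {'fx': 516.8827340175709, 'fy': 516.8827340175709, 'cx': 313.1276972724609, 'cy': 192.06137674173823, 'rvec': array([ 0.44948656, -2.40882551,  1.57913948]), 'tvec': array([0.59620367, 0.07479657, 1.27739095])}
```

View pics/top1.png

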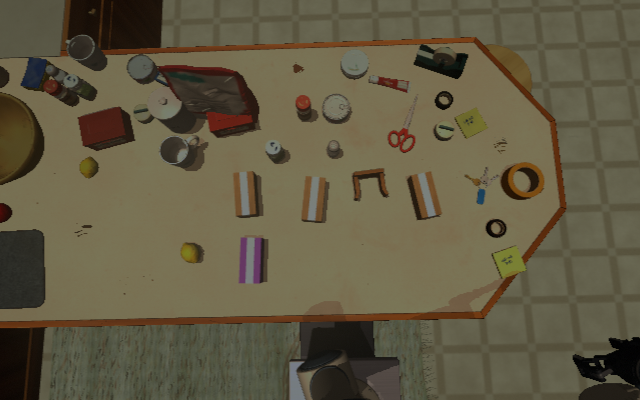

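View pics/side1.png

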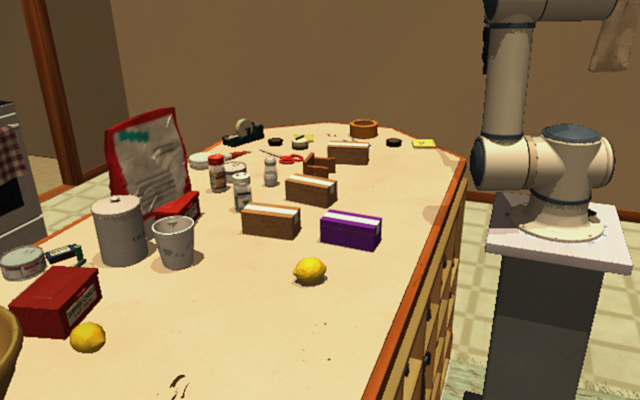

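Top view: the three brown cartons with pale tape are at (245,193), (314,199) and (425,195). The purple look-alike at (251,260) is excluded because of its colour. The bay is at (370,183), opening downward towards the robot. The salt shaker is at (334,149) and the spice jar at (274,150).

Run:
```python
from h import *
z=np.load('top1.npz'); im,d,P=z['im'],z['d'],z['P']
print('table z',np.median(P[220:300,330:400,2]))
for n,(u,v,w,h) in dict(L=(245,193,24,36),M=(314,199,24,34),R=(425,195,26,36),purple=(251,260,24,36)).items():
    s=np.s_[v-h:v+h,u-w:u+w]; p=P[s].reshape(-1,3); m=(p[:,2]>.050)&(p[:,2]<.07); q=p[m]
    r=cv2.minAreaRect((q[:,:2]*1000).astype(np.float32)); print(n,m.sum(),np.median(q[:,2]),r)
# bay
s=np.s_[160:206,346:394]; p=P[s]; hs=p[...,2]
q=p[(hs>.03)]; print('bay',len(q)); 
np.set_printoptions(precision=0,suppress=True,linewidth=250)
b=q[q[:,2]>.058]; print('back',cv2.minAreaRect((b[:,:2]*1000).astype(np.float32)),np.median(b[:,2])*1000)
b=q[(q[:,2]<.056)&(q[:,2]>.04)]; print('side',len(b)); print((b*1000)[::6])
for n,(u,v) in dict(salt=(334,149),spice=(274,150)).items():
    p=P[v-14:v+14,u-14:u+14].reshape(-1,3); q=p[p[:,2]>.06]; print(n,np.median(q,0)*1000)
im2=cv2.resize(im[130:290,220:460],None,fx=3.3,fy=3.3,interpolation=cv2.INTER_CUBIC); cv2.imwrite('pics/crop1.png',im2)
```

```text
table z -0.0010527676061257152
L 899 0.059475088975091496 ((638.963134765625, 284.1792907714844), (131.2934112548828, 60.659645080566406), 4.121151447296143)
M 895 0.059556900963812616 ((617.4713745117188, 79.84759521484375), (60.19231414794922, 130.4516143798828), 83.09814453125)
R 934 0.05898439787417091 ((620.0418701171875, -251.08265686035156), (130.4086456298828, 62.35514450073242), 10.651323318481445)
purple 958 0.05990551857906254 ((440.8420715332031, 266.74237060546875), (60.8922233581543, 128.20327758789062), 88.45709991455078)
bay 392
back ((592.7446899414062, -14.053916931152344), (71.42292785644531, 309.29864501953125), 54.016204833984375) 62.727447476960904
side 216
[[ 691. -128.   55.]
 [ 690. -121.   44.]
 [ 686.  -90.   52.]
 [ 686. -120.   49.]
 [ 685.  -63.   49.]
 [ 683. -123.   51.]
 [ 682.  -48.   49.]
 [ 680. -120.   50.]
 [ 679.  -45.   49.]
 [ 676. -128.   51.]
 [ 676.  -54.   47.]
 [ 673.  -45.   51.]
 [ 671. -128.   49.]
 [ 668. -122.   47.]
 [ 667.  -51.   49.]
 [ 664.  -45.   47.]
 [ 661. -127.   51.]
 [ 660.  -53.   51.]
 [ 659.  -45.   43.]
 [ 655. -124.   53.]
 [ 655.  -50.   46.]
 [ 652. -133.   50.]
 [ 649. -124.   53.]
 [ 649.  -53.   45.]
 [ 645.  -47.   50.]
 [ 643. -130.   50.]
 [ 642.  -55.   53.]
 [ 640.  -47.   49.]
 [ 637. -132.   52.]
 [ 636.  -58.   49.]
 [ 634.  -50.   46.]
 [ 631. -135.   52.]
 [ 628. -132.   48.]
 [ 627.  -52.   51.]
 [ 624.  -52.   50.]
 [ 618.  -45.   52.]]
salt [766.  16.  84.]
spice [762. 191.  96.]
```

View pics/crop1.png

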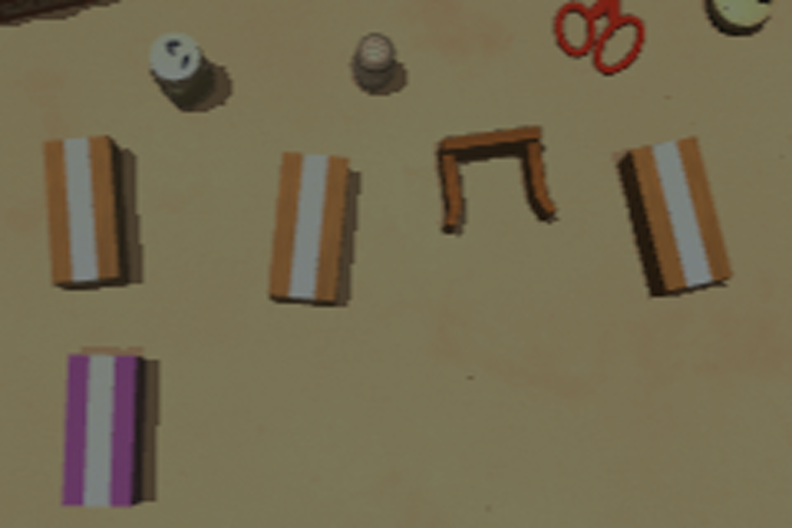

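```bash
cat >> h.py <<'E'
from scipy.spatial.transform import Rotation as Ro
def R0():
    s=state(); w,x,y,z=s['tool_rot']; return s,Ro.from_quat([x,y,z,w])
def go(pos,yaw):
    s,R=R0(); T=Ro.from_euler('z',yaw,degrees=True)*Ro.from_euler('x',180,degrees=True)
    d=R.inv().apply(np.array(pos)-s['ee_pos']); a=(R.inv()*T).as_rotvec(degrees=True)
    print('d mm',np.round(d*1000,1),'a deg',np.round(a,2)); return d,a
E
python3 - <<'E'
from h import *
go([.581,-.258,.12],10.65)
z=np.load('top1.npz'); P=z['P'][160:206,346:394].reshape(-1,3)
P=P[(P[:,0]>.6)&(P[:,0]<.72)&(P[:,1]>-.15)&(P[:,1]<-.02)]
s=P[(abs(P[:,2]-.049)<.004)&(P[:,0]<.685)&(P[:,0]>.645)]
for m in (s[:,1]>-.088,s[:,1]<-.088):
    q=s[m]; f=np.polyfit(q[:,0]-.665,q[:,1],1); print('side y at .665',f[1],'slope deg',np.degrees(np.arctan(f[0])),len(q), np.percentile(q[:,1]-f[0]*(q[:,0]-.665),[3,97]))
b=P[(P[:,2]>.060)&(P[:,0]>.685)]; print(len(b),cv2.minAreaRect((b[:,:2]*1000).astype(np.float32)))
f=np.polyfit(b[:,1]+.088,b[:,0],1);print(f[1],np.degrees(np.arctan(f[0])))
E
```

```text
d mm [ 443.  -143.6   84.5] a deg [-0.1   0.   11.23]
side y at .665 -0.050698682278321604 slope deg -4.033278251102975 54 [-0.06595195 -0.04134884]
side y at .665 -0.12749742071328374 slope deg 5.840823613042424 52 [-0.13335642 -0.1217265 ]
101 ((692.1029052734375, -85.55458068847656), (11.42020320892334, 89.51991271972656), 6.797574043273926)
0.6924242275668435 -5.355914216229573
```

servo_tool:
  motion:
    - {"dx":0.443,"dy":-0.1436,"dz":0.0,"az":11.2,"grip":-1}
    - {"dx":0.443,"dy":-0.1436,"dz":0.0,"az":11.2,"grip":-1}
    - {"dx":0.443,"dy":-0.1436,"dz":0.0,"az":11.2,"grip":-1}
    - {"dx":0.443,"dy":-0.1436,"dz":0.04,"az":11.2,"grip":-1}
    - {"dx":0.443,"dy":-0.1436,"dz":0.04,"az":11.2,"grip":-1}
    - {"dx":0.443,"dy":-0.1436,"dz":0.06,"az":11.2,"grip":-1}
    - {"dx":0.443,"dy":-0.1436,"dz":0.08,"az":11.2,"grip":-1}
    - {"dx":0.443,"dy":-0.1436,"dz":0.0845,"az":11.2,"grip":-1}
    - {"dx":0.443,"dy":-0.1436,"dz":0.0845,"az":11.2,"grip":-1}
    - {"dx":0.443,"dy":-0.1436,"dz":0.0845,"az":11.2,"grip":-1}

```text
invalid input at $.motion[0]: expected keys dx, dy, dz, ax, ay, az, grip
```

Run:
```python
from h import *
go([.581,-.258,.12],10.65); print(state()['ee_pos'])
im,d,c=cam('wrist'); cv2.imwrite('pics/w1.png',im); P=pts(d,c); np.savez('w1.npz',im=im,P=P)
print(c['fx'])
```

```text
d mm [ 443.  -143.6   84.5] a deg [-0.1   0.   11.23]
[ 0.22345666 -0.5565116   0.20414919]
353.558687325799
```

View pics/w1.png

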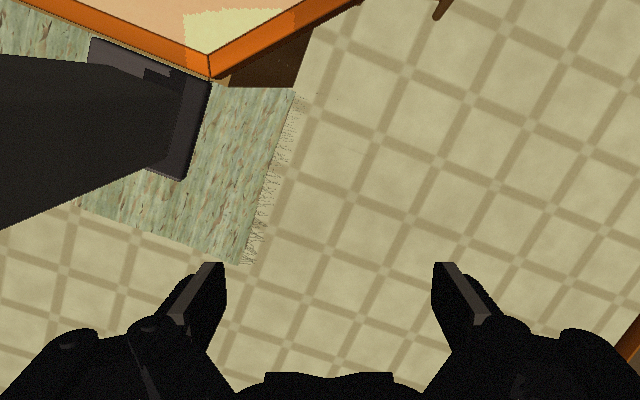

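The wrist view shows only the floor and a corner of the worktop (210,75), with the open fingers at (215,290) and (445,290). The move was refused because rows need all the keys, so I'm resending it.

servo_tool:
  motion:
    - {"dx":0.443,"dy":-0.1436,"dz":0.0,"ax":0,"ay":0,"az":11.2,"grip":-1}
    - {"dx":0.443,"dy":-0.1436,"dz":0.0,"ax":0,"ay":0,"az":11.2,"grip":-1}
    - {"dx":0.443,"dy":-0.1436,"dz":0.0,"ax":0,"ay":0,"az":11.2,"grip":-1}
    - {"dx":0.443,"dy":-0.1436,"dz":0.0,"ax":0,"ay":0,"az":11.2,"grip":-1}
    - {"dx":0.443,"dy":-0.1436,"dz":0.04,"ax":0,"ay":0,"az":11.2,"grip":-1}
    - {"dx":0.443,"dy":-0.1436,"dz":0.0845,"ax":0,"ay":0,"az":11.2,"grip":-1}
    - {"dx":0.443,"dy":-0.1436,"dz":0.0845,"ax":0,"ay":0,"az":11.2,"grip":-1}
    - {"dx":0.443,"dy":-0.1436,"dz":0.0845,"ax":0,"ay":0,"az":11.2,"grip":-1}
    - {"dx":0.443,"dy":-0.1436,"dz":0.0845,"ax":0,"ay":0,"az":11.2,"grip":-1}
    - {"dx":0.443,"dy":-0.1436,"dz":0.0845,"ax":0,"ay":0,"az":11.2,"grip":-1}

```text
time: 0.98
ee_pos: [0.5361, -0.2954, 0.1381]
tool_rot: [-0.0, 0.996, 0.093, -0.0]
contact_force: [-0.4, 0.1, 0.8]
opening: 0.0852
grasp_force: 0.0
```

Run:
```python
from h import *
go([.581,-.258,.12],10.65); print(state()['ee_pos'])
```

```text
d mm [ 51.1 -28.4  18.1] a deg [-0.01  0.02  0.03]
[ 0.53609375 -0.29535988  0.13814291]
```

servo_tool:
  motion:
    - {"dx":0.0,"dy":0.0,"dz":0.0,"ax":0,"ay":0,"az":0,"grip":-1}
    - {"dx":0.0,"dy":0.0,"dz":0.0,"ax":0,"ay":0,"az":0,"grip":-1}

```text
time: 1.15
ee_pos: [0.5357, -0.2947, 0.1369]
tool_rot: [-0.001, 0.995, 0.095, -0.001]
contact_force: [-0.8, 0.4, 0.7]
opening: 0.0855
grasp_force: 0.0
```

Run:
```python
from h import *
s=state();print(s['ee_pos'],s['contact_force'])
im,d,c=cam('wrist'); cv2.imwrite('pics/w2.png',im); P=pts(d,c); np.savez('w2.npz',im=im,P=P)
p=P[(P[...,2]>.052)&(P[...,2]<.068)&(P[...,0]>.5)&(P[...,1]<-.18)&(P[...,1]>-.35)]
print(len(p),p.min(0),p.max(0),cv2.minAreaRect((p[:,:2]*1000).astype(np.float32)))
go([.581,-.258,.020],10.65)
```

```text
[ 0.53569655 -0.29472706  0.13685613] [-0.81181677  0.42244111  0.71978278]
14671 [ 0.55270518 -0.29655049  0.05693505] [ 0.66289932 -0.2200877   0.06234942] ((607.595458984375, -258.1978759765625), (101.77592468261719, 60.27192687988281), 10.411189079284668)
d mm [ 52.4 -28.8 118. ] a deg [-0.05  0.09  0.13]
```

View pics/w2.png

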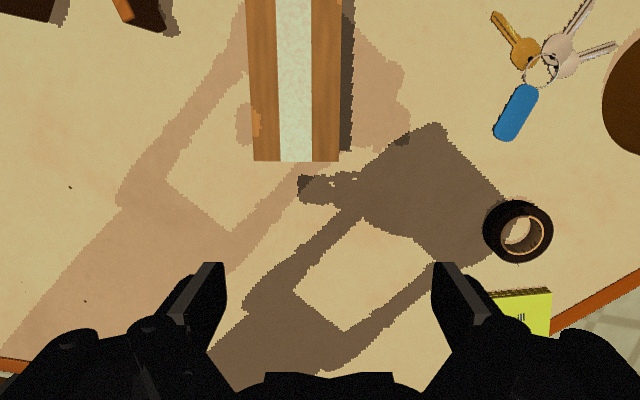

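The wrist view shows brown carton R's near end at (297,160). The bay's flap tips are at the upper left (145,15). The measured 60 mm width matches.

Run:
```python
from h import *
go([.582,-.262,.020],10.5)
```

```text
d mm [ 52.7 -24.7 118. ] a deg [-0.05  0.09  0.28]
```

servo_tool:
  motion:
    - {"dx":0.0525,"dy":-0.0248,"dz":0.0,"ax":0,"ay":0,"az":0.3,"grip":-1}
    - {"dx":0.0525,"dy":-0.0248,"dz":0.02,"ax":0,"ay":0,"az":0.3,"grip":-1}
    - {"dx":0.0525,"dy":-0.0248,"dz":0.04,"ax":0,"ay":0,"az":0.3,"grip":-1}
    - {"dx":0.0525,"dy":-0.0248,"dz":0.07,"ax":0,"ay":0,"az":0.3,"grip":-1}
    - {"dx":0.0525,"dy":-0.0248,"dz":0.1,"ax":0,"ay":0,"az":0.3,"grip":-1}
    - {"dx":0.0525,"dy":-0.0248,"dz":0.118,"ax":0,"ay":0,"az":0.3,"grip":-1}
    - {"dx":0.0525,"dy":-0.0248,"dz":0.118,"ax":0,"ay":0,"az":0.3,"grip":-1}
    - {"dx":0.0525,"dy":-0.0248,"dz":0.118,"ax":0,"ay":0,"az":0.3,"grip":-1}
    - {"dx":0.0525,"dy":-0.0248,"dz":0.118,"ax":0,"ay":0,"az":0.3,"grip":-1}

```text
time: 1.95
ee_pos: [0.5825, -0.2644, 0.0235]
tool_rot: [0.001, 0.996, 0.09, 0.001]
contact_force: [-0.6, 0.2, 0.4]
opening: 0.085
grasp_force: 0.0
```

servo_tool:
  motion:
    - {"dx":0.0,"dy":0.0,"dz":0.0,"ax":0,"ay":0,"az":0,"grip":-0.2}
    - {"dx":0.0,"dy":0.0,"dz":0.0,"ax":0,"ay":0,"az":0,"grip":0.2}
    - {"dx":0.0,"dy":0.0,"dz":0.0,"ax":0,"ay":0,"az":0,"grip":0.4}
    - {"dx":0.0,"dy":0.0,"dz":0.0,"ax":0,"ay":0,"az":0,"grip":0.4}
    - {"dx":0.0,"dy":0.0,"dz":0.0,"ax":0,"ay":0,"az":0,"grip":0.4}

```text
time: 2.37
ee_pos: [0.5832, -0.2638, 0.024]
tool_rot: [0.001, 0.996, 0.09, 0.002]
contact_force: [-0.0, -0.5, 6.2]
opening: 0.0576
grasp_force: 64.7
```

servo_tool:
  motion:
    - {"dx":0.0005,"dy":0.0,"dz":-0.0018,"ax":0,"ay":-1,"az":0,"grip":0.4}
    - {"dx":0.001,"dy":0.0,"dz":-0.0036,"ax":0,"ay":-2,"az":0,"grip":0.4}
    - {"dx":0.0015,"dy":0.0,"dz":-0.0055,"ax":0,"ay":-3,"az":0,"grip":0.4}
    - {"dx":0.0019,"dy":0.0,"dz":-0.0073,"ax":0,"ay":-4,"az":0,"grip":0.4}
    - {"dx":0.0019,"dy":0.0,"dz":-0.0073,"ax":0,"ay":-4,"az":0,"grip":0.4}
    - {"dx":0.0019,"dy":0.0,"dz":-0.0073,"ax":0,"ay":-4,"az":0,"grip":0.4}
    - {"dx":0.0019,"dy":0.0,"dz":-0.0073,"ax":0,"ay":-4,"az":0,"grip":0.4}
    - {"dx":0.0019,"dy":0.0,"dz":-0.0073,"ax":0,"ay":-4,"az":0,"grip":0.4}

```text
time: 3.03
ee_pos: [0.5841, -0.2626, 0.0281]
tool_rot: [0.003, 0.995, 0.09, -0.034]
contact_force: [0.6, -2.6, 1.8]
opening: 0.0577
grasp_force: 64.2
```

Run:
```python
from h import *
s,R=R0(); print(s['ee_pos'],s['contact_force'],s['wrist_torque'],R.apply([0,0,1]),s['joint_torque'],s['opening'])
```

```text
[ 0.58412207 -0.26259701  0.02812454] [ 0.60505027 -2.56463834  1.84783094] [-0.35509152 -0.37601467 -0.17667584] [-0.06782551 -0.01252056 -0.99761863] [  1.00525584 -52.00113416 -39.23673391   0.1388239    0.94101314
  -0.15543452] 0.05774033039277555
```

servo_tool:
  motion:
    - {"dx":0.0,"dy":0.0,"dz":-0.0015,"ax":0,"ay":0,"az":0,"grip":0.4}
    - {"dx":0.0,"dy":0.0,"dz":-0.0015,"ax":0,"ay":0,"az":0,"grip":0.4}
    - {"dx":0.0,"dy":0.0,"dz":-0.0015,"ax":0,"ay":0,"az":0,"grip":0.4}

```text
time: 3.28
ee_pos: [0.584, -0.2621, 0.0295]
tool_rot: [0.003, 0.995, 0.091, -0.035]
contact_force: [1.8, -0.8, -0.3]
opening: 0.0577
grasp_force: 64.1
```

servo_tool:
  motion:
    - {"dx":0.0,"dy":0.0,"dz":-0.0015,"ax":0,"ay":0,"az":0,"grip":0.4}
    - {"dx":0.0,"dy":0.0,"dz":-0.0015,"ax":0,"ay":0,"az":0,"grip":0.4}
    - {"dx":0.0,"dy":0.0,"dz":-0.0015,"ax":0,"ay":0,"az":0,"grip":0.4}

```text
time: 3.53
ee_pos: [0.5838, -0.2622, 0.031]
tool_rot: [0.003, 0.995, 0.091, -0.035]
contact_force: [-0.4, 0.2, -0.7]
opening: 0.0575
grasp_force: 64.1
```

servo_tool:
  motion:
    - {"dx":0.0,"dy":0.0,"dz":-0.0015,"ax":0,"ay":0,"az":0,"grip":0.4}
    - {"dx":0.0,"dy":0.0,"dz":-0.0015,"ax":0,"ay":0,"az":0,"grip":0.4}
    - {"dx":0.0,"dy":0.0,"dz":-0.0015,"ax":0,"ay":0,"az":0,"grip":0.4}

```text
time: 3.78
ee_pos: [0.5838, -0.2625, 0.0325]
tool_rot: [0.003, 0.995, 0.09, -0.035]
contact_force: [-0.2, 0.6, -1.5]
opening: 0.058
grasp_force: 64.2
```

servo_tool:
  motion:
    - {"dx":-0.0005,"dy":0.0,"dz":0.004,"ax":0,"ay":1,"az":0,"grip":0.4}
    - {"dx":-0.001,"dy":0.0,"dz":0.007,"ax":0,"ay":2.5,"az":0,"grip":0.4}
    - {"dx":-0.001,"dy":0.0,"dz":0.009,"ax":0,"ay":4,"az":0,"grip":0.4}
    - {"dx":-0.001,"dy":0.0,"dz":0.009,"ax":0,"ay":4,"az":0,"grip":0.4}
    - {"dx":-0.001,"dy":0.0,"dz":0.009,"ax":0,"ay":4,"az":0,"grip":-1}
    - {"dx":-0.001,"dy":0.0,"dz":0.009,"ax":0,"ay":4,"az":0,"grip":-1}
    - {"dx":-0.001,"dy":0.0,"dz":0.009,"ax":0,"ay":4,"az":0,"grip":-1}
    - {"dx":-0.001,"dy":0.0,"dz":0.009,"ax":0,"ay":4,"az":0,"grip":-1}

```text
time: 4.45
ee_pos: [0.5827, -0.2628, 0.0238]
tool_rot: [0.0, 0.996, 0.091, -0.0]
contact_force: [-0.7, 0.5, -0.1]
opening: 0.0851
grasp_force: 0.0
```

servo_tool:
  motion:
    - {"dx":0,"dy":0.0,"dz":-0.03,"ax":0,"ay":0,"az":0,"grip":-1}
    - {"dx":0,"dy":0.0,"dz":-0.07,"ax":0,"ay":0,"az":0,"grip":-1}
    - {"dx":0,"dy":0.0,"dz":-0.11,"ax":0,"ay":0,"az":0,"grip":-1}
    - {"dx":-0.02,"dy":0.0,"dz":-0.13,"ax":0,"ay":0,"az":0,"grip":-1}
    - {"dx":-0.02,"dy":0.0,"dz":-0.13,"ax":0,"ay":0,"az":0,"grip":-1}

```text
time: 4.87
ee_pos: [0.5638, -0.2683, 0.1621]
tool_rot: [0.003, 0.996, 0.09, 0.004]
contact_force: [0.3, 0.5, -0.0]
opening: 0.085
grasp_force: 0.0
```

Run:
```python
from h import *
s,R=R0(); print(s['ee_pos'],s['contact_force'])
go([.50,.05,.155],0)
```

```text
[ 0.56375658 -0.26826406  0.16209725] [ 0.29250318  0.47819088 -0.02535696]
d mm [  -5.6 -324.6    4.6] a deg [ 0.4  -0.48 10.34]
```

servo_tool:
  motion:
    - {"dx":-0.015,"dy":-0.264,"dz":-0.07,"ax":0.4,"ay":-0.5,"az":10.3,"grip":-1}
    - {"dx":-0.015,"dy":-0.264,"dz":-0.07,"ax":0.4,"ay":-0.5,"az":10.3,"grip":-1}
    - {"dx":-0.015,"dy":-0.264,"dz":-0.07,"ax":0.4,"ay":-0.5,"az":10.3,"grip":-1}
    - {"dx":-0.015,"dy":-0.264,"dz":-0.07,"ax":0.4,"ay":-0.5,"az":10.3,"grip":-1}
    - {"dx":-0.015,"dy":-0.264,"dz":-0.07,"ax":0.4,"ay":-0.5,"az":10.3,"grip":-1}
    - {"dx":-0.015,"dy":-0.264,"dz":-0.07,"ax":0.4,"ay":-0.5,"az":10.3,"grip":-1}
    - {"dx":-0.015,"dy":-0.264,"dz":-0.07,"ax":0.4,"ay":-0.5,"az":10.3,"grip":-1}
    - {"dx":-0.015,"dy":-0.264,"dz":-0.07,"ax":0.4,"ay":-0.5,"az":10.3,"grip":-1}
    - {"dx":-0.015,"dy":-0.264,"dz":-0.07,"ax":0.4,"ay":-0.5,"az":10.3,"grip":-1}
    - {"dx":-0.015,"dy":-0.264,"dz":-0.07,"ax":0.4,"ay":-0.5,"az":10.3,"grip":-1}

```text
time: 5.7
ee_pos: [0.5006, -0.0099, 0.223]
tool_rot: [-0.003, 1.0, 0.001, -0.005]
contact_force: [0.7, -0.9, 0.3]
opening: 0.0855
grasp_force: 0.0
```

Run:
```python
from h import *
s=state();print(s['ee_pos'],s['contact_force'],s['dq'].max())
im,d,c=cam('wrist'); cv2.imwrite('pics/w3.png',im); P=pts(d,c); np.savez('w3.npz',im=im,P=P)
p=P[(P[...,2]>.052)&(P[...,2]<.068)&(P[...,0]>.5)&(P[...,1]<.16)&(P[...,1]>.02)]
print(len(p),p.min(0),p.max(0),cv2.minAreaRect((p[:,:2]*1000).astype(np.float32)))
go([.56,.08,.12],-6.9)
```

```text
[ 0.5006377  -0.00985044  0.22300781] [ 0.73272054 -0.91118539  0.32340421] 0.011897513332929186
7934 [0.55102958 0.0420989  0.0520385 ] [0.64658294 0.1131736  0.06268355] ((602.1837768554688, 77.80106353759766), (61.016807556152344, 96.68582153320312), 83.11152648925781)
d mm [ 60.6 -89.7 102.6] a deg [-0.3   0.65  6.92]
```

View pics/w3.png

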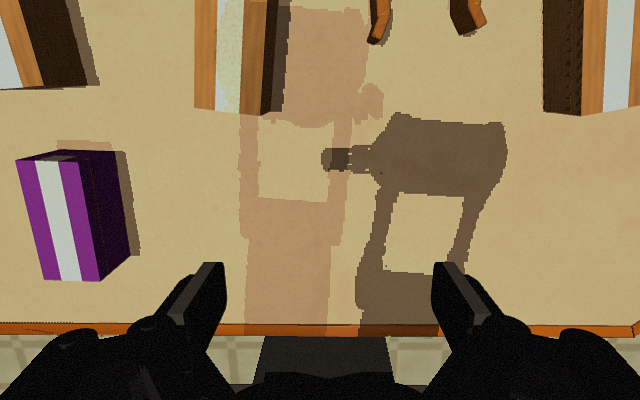

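The wrist view shows carton M's near end at (230,110), the bay flap tips at (378,38) and (468,28), R's near end at (595,110), L's at the upper left (40,85), and the purple carton at (70,220). I'll grip M next.

servo_tool:
  motion:
    - {"dx":0.079,"dy":-0.091,"dz":0.03,"ax":-0.3,"ay":0.6,"az":6.9,"grip":-1}
    - {"dx":0.079,"dy":-0.091,"dz":0.06,"ax":-0.3,"ay":0.6,"az":6.9,"grip":-1}
    - {"dx":0.079,"dy":-0.091,"dz":0.09,"ax":-0.3,"ay":0.6,"az":6.9,"grip":-1}
    - {"dx":0.079,"dy":-0.091,"dz":0.1,"ax":-0.3,"ay":0.6,"az":6.9,"grip":-1}
    - {"dx":0.079,"dy":-0.091,"dz":0.11,"ax":-0.3,"ay":0.6,"az":6.9,"grip":-1}
    - {"dx":0.079,"dy":-0.091,"dz":0.11,"ax":-0.3,"ay":0.6,"az":6.9,"grip":-1}

```text
time: 6.25
ee_pos: [0.5762, 0.0814, 0.1073]
tool_rot: [0.001, 0.998, -0.06, -0.005]
contact_force: [0.2, -0.0, -0.4]
opening: 0.0853
grasp_force: 0.0
```

Run:
```python
from h import *
s=state();print(s['ee_pos'],s['contact_force'])
go([.579,.081,.024],-6.9)
```

```text
[0.57619571 0.08136295 0.10733251] [ 0.24242823 -0.03068347 -0.42082492]
d mm [ 3.6 -0.2 83.3] a deg [0.13 0.55 0.05]
```

servo_tool:
  motion:
    - {"dx":0.003,"dy":0,"dz":0.03,"ax":0,"ay":0.3,"az":0,"grip":-1}
    - {"dx":0.003,"dy":0,"dz":0.06,"ax":0,"ay":0.5,"az":0,"grip":-1}
    - {"dx":0.003,"dy":0,"dz":0.083,"ax":0,"ay":0.5,"az":0,"grip":-1}
    - {"dx":0.003,"dy":0,"dz":0.083,"ax":0,"ay":0.5,"az":0,"grip":-1}
    - {"dx":0.003,"dy":0,"dz":0.083,"ax":0,"ay":0.5,"az":0,"grip":-0.2}
    - {"dx":0.003,"dy":0,"dz":0.083,"ax":0,"ay":0.5,"az":0,"grip":0.2}
    - {"dx":0.003,"dy":0,"dz":0.083,"ax":0,"ay":0.5,"az":0,"grip":0.4}
    - {"dx":0.003,"dy":0,"dz":0.083,"ax":0,"ay":0.5,"az":0,"grip":0.4}
    - {"dx":0.003,"dy":0,"dz":0.083,"ax":0,"ay":0.5,"az":0,"grip":0.4}

```text
time: 7.0
ee_pos: [0.5831, 0.0817, 0.0338]
tool_rot: [0.0, 0.998, -0.06, 0.007]
contact_force: [-1.2, -0.4, 3.6]
opening: 0.0263
grasp_force: 1.8
```

servo_tool:
  motion:
    - {"dx":0.0005,"dy":0.0,"dz":-0.0025,"ax":0,"ay":-1,"az":0,"grip":0.4}
    - {"dx":0.001,"dy":0.0,"dz":-0.005,"ax":0,"ay":-2,"az":0,"grip":0.4}
    - {"dx":0.0015,"dy":0.0,"dz":-0.0075,"ax":0,"ay":-3,"az":0,"grip":0.4}
    - {"dx":0.0019,"dy":0.0,"dz":-0.0095,"ax":0,"ay":-4,"az":0,"grip":0.4}
    - {"dx":0.0019,"dy":0.0,"dz":-0.0095,"ax":0,"ay":-4,"az":0,"grip":0.4}
    - {"dx":0.0019,"dy":0.0,"dz":-0.0095,"ax":0,"ay":-4,"az":0,"grip":0.4}
    - {"dx":0.0019,"dy":0.0,"dz":-0.0095,"ax":0,"ay":-4,"az":0,"grip":0.4}

```text
time: 7.58
ee_pos: [0.5832, 0.0818, 0.0398]
tool_rot: [-0.002, 0.998, -0.06, -0.03]
contact_force: [0.1, -0.2, 0.5]
opening: 0.0254
grasp_force: 0.0
```

servo_tool:
  motion:
    - {"dx":0.0,"dy":0.0,"dz":-0.0015,"ax":0,"ay":0,"az":0,"grip":0.4}
    - {"dx":0.0,"dy":0.0,"dz":-0.0015,"ax":0,"ay":0,"az":0,"grip":0.4}
    - {"dx":0.0,"dy":0.0,"dz":-0.0015,"ax":0,"ay":0,"az":0,"grip":0.4}

```text
time: 7.83
ee_pos: [0.5833, 0.0818, 0.0418]
tool_rot: [-0.002, 0.998, -0.059, -0.03]
contact_force: [0.5, -0.3, 0.8]
opening: 0.0254
grasp_force: 0.0
```

Run:
```python
from h import *
im,d,c=cam('wrist'); a=im
im,d,c=cam('top'); P=pts(d,c)
cv2.imwrite('pics/m1.png',np.vstack([cv2.resize(a,(480,300)),cv2.resize(im[140:260,220:412],(480,300))]))
p=P[150:260,280:350].reshape(-1,3);p=p[(p[:,2]>.05)&(p[:,2]<.07)];print(len(p),cv2.minAreaRect((p[:,:2]*1000).astype(np.float32)))
```

```text
178 ((657.91796875, 89.0682144165039), (212.8105010986328, 172.4105987548828), 0.23478321731090546)
```

View pics/m1.png

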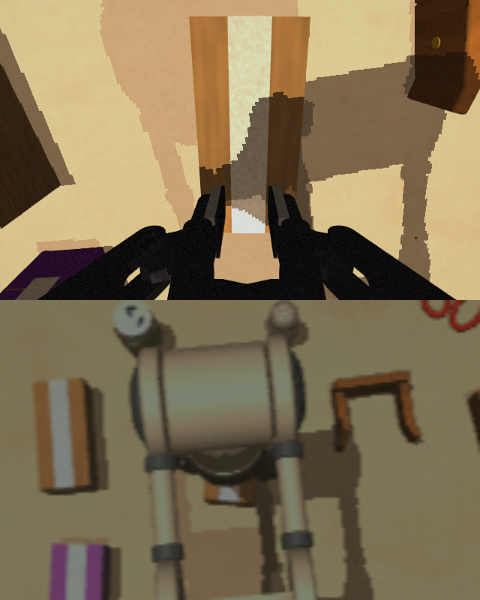

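The wrist view (upper half) shows the fingers at (210,200) and (278,200), closed narrower than carton M, whose near end is at about (248,233). The grip missed, so I'm measuring depth before moving.

Run:
```python
from h import *
im,d,c=cam('wrist'); P=pts(d,c); np.set_printoptions(precision=3,suppress=True)
for v,u in [(30,330),(100,330),(180,330),(240,330),(300,330),(180,280),(180,385),(310,285),(340,330),(255,275),(285,285),(250,375),(220,270),(345,270),(60,200)]: print(v,u,P[v,u],im[v,u])
print(state()['ee_pos'])
```

```text
30 330 [0.681 0.069 0.059] [176 219 213]
100 330 [0.656 0.072 0.059] [172 216 218]
180 330 [0.622 0.076 0.059] [176 220 224]
240 330 [0.594 0.079 0.059] [ 71  91 104]
300 330 [0.561 0.083 0.06 ] [220 222 217]
180 280 [0.625 0.097 0.06 ] [ 56 114 168]
180 385 [0.619 0.052 0.059] [27 45 67]
310 285 [0.594 0.095 0.108] [10 13 21]
340 330 [ 0.48   0.092 -0.001] [120 167 208]
255 275 [0.589 0.106 0.06 ] [30 49 74]
285 285 [0.6   0.094 0.102] [44 52 57]
250 375 [0.586 0.059 0.06 ] [22 44 64]
220 270 [0.607 0.105 0.059] [ 59 115 169]
345 270 [0.608 0.093 0.138] [7 0 0]
60 200 [ 0.679  0.14  -0.001] [118 165 204]
[0.583 0.082 0.042]
```

Run:
```python
from h import *
im,d,c=cam('wrist'); P=pts(d,c); np.set_printoptions(precision=3,suppress=True)
for u in (282,290,295):
  for v in range(244,330,8): print(v,u,P[v,u],im[v,u])
```

```text
244 282 [0.594 0.102 0.059] [22 44 66]
252 282 [0.599 0.099 0.075] [41 54 61]
260 282 [0.599 0.098 0.082] [41 51 57]
268 282 [0.599 0.097 0.089] [44 48 55]
276 282 [0.6   0.096 0.095] [40 49 53]
284 282 [0.599 0.096 0.1  ] [44 48 53]
292 282 [0.599 0.095 0.104] [55 67 72]
300 282 [0.601 0.094 0.112] [19 22 19]
308 282 [0.601 0.094 0.115] [17 17 22]
316 282 [0.601 0.093 0.119] [17 13 14]
324 282 [0.602 0.092 0.123] [3 6 5]
244 290 [0.594 0.098 0.06 ] [31 48 71]
252 290 [0.598 0.096 0.075] [40 49 54]
260 290 [0.599 0.095 0.083] [39 46 55]
268 290 [0.599 0.094 0.089] [40 49 52]
276 290 [0.599 0.093 0.095] [17 13 13]
284 290 [0.599 0.093 0.1  ] [4 1 0]
292 290 [0.6   0.092 0.106] [16 11 15]
300 290 [0.596 0.093 0.105] [18 16 23]
308 290 [0.593 0.093 0.105] [20 15 22]
316 290 [0.589 0.094 0.105] [ 6 18  2]
324 290 [0.586 0.095 0.105] [ 7 10 12]
244 295 [0.593 0.096 0.059] [24 46 70]
252 295 [0.598 0.094 0.075] [20 22 24]
260 295 [0.598 0.093 0.082] [ 8 12 11]
268 295 [0.598 0.092 0.089] [19 11 20]
276 295 [0.595 0.093 0.088] [18 12 10]
284 295 [0.592 0.093 0.089] [7 1 2]
292 295 [0.59  0.093 0.092] [15  8 19]
300 295 [0.586 0.094 0.092] [0 1 1]
308 295 [0.584 0.094 0.094] [7 6 0]
316 295 [0.581 0.094 0.095] [9 5 0]
324 295 [0.579 0.095 0.097] [33 47 60]
```

The fingertips sat about 26 mm above the TCP reading, so the grip closed on top of the carton. M is still flat and hasn't moved. I'll reopen, level the tool, go deeper, let it settle and then close.

servo_tool:
  motion:
    - {"dx":0.0,"dy":0.0,"dz":-0.03,"ax":0,"ay":2,"az":0,"grip":-1}
    - {"dx":0.0,"dy":0.0,"dz":-0.05,"ax":0,"ay":4,"az":0,"grip":-1}
    - {"dx":0.0,"dy":0.0,"dz":-0.05,"ax":0,"ay":4,"az":0,"grip":-1}
    - {"dx":0.0,"dy":0.0,"dz":-0.05,"ax":0,"ay":4,"az":0,"grip":-1}
    - {"dx":0.0,"dy":0.0,"dz":-0.05,"ax":0,"ay":4,"az":0,"grip":-1}

```text
time: 8.45
ee_pos: [0.586, 0.0814, 0.0912]
tool_rot: [0.0, 0.998, -0.06, 0.004]
contact_force: [0.4, 0.0, -1.1]
opening: 0.0841
grasp_force: 0.0
```

Run:
```python
from h import *
s=state();print(s['ee_pos'],s['contact_force'],s['opening'])
go([.579,.081,.010],-6.9)
```

```text
[0.58604067 0.08137526 0.09122274] [ 0.35411707  0.00172358 -1.12688304] 0.08411736393190641
d mm [-7.7  1.2 81.2] a deg [-0.02 -0.5   0.08]
```

servo_tool:
  motion:
    - {"dx":-0.0075,"dy":0.001,"dz":0.04,"ax":0,"ay":-0.5,"az":0,"grip":-1}
    - {"dx":-0.0075,"dy":0.001,"dz":0.081,"ax":0,"ay":-0.5,"az":0,"grip":-1}
    - {"dx":-0.0075,"dy":0.001,"dz":0.081,"ax":0,"ay":-0.5,"az":0,"grip":-1}
    - {"dx":-0.0075,"dy":0.001,"dz":0.081,"ax":0,"ay":-0.5,"az":0,"grip":-1}
    - {"dx":-0.0075,"dy":0.001,"dz":0.081,"ax":0,"ay":-0.5,"az":0,"grip":-1}
    - {"dx":-0.0075,"dy":0.001,"dz":0.081,"ax":0,"ay":-0.5,"az":0,"grip":-1}

```text
time: 8.95
ee_pos: [0.5813, 0.0813, 0.0135]
tool_rot: [-0.0, 0.998, -0.06, 0.002]
contact_force: [0.7, -0.3, -0.2]
opening: 0.0854
grasp_force: 0.0
```

servo_tool:
  motion:
    - {"dx":0,"dy":0.0,"dz":0,"ax":0,"ay":0,"az":0,"grip":0}
    - {"dx":0,"dy":0.0,"dz":0,"ax":0,"ay":0,"az":0,"grip":0.2}
    - {"dx":0,"dy":0.0,"dz":0,"ax":0,"ay":0,"az":0,"grip":0.4}
    - {"dx":0,"dy":0.0,"dz":0,"ax":0,"ay":0,"az":0,"grip":0.4}

```text
time: 9.28
ee_pos: [0.5809, 0.0811, 0.0131]
tool_rot: [-0.0, 0.998, -0.06, 0.002]
contact_force: [-0.6, -0.9, 5.2]
opening: 0.0586
grasp_force: 68.0
```

servo_tool:
  motion:
    - {"dx":0.0003,"dy":0.0,"dz":-0.0025,"ax":0,"ay":-1,"az":0,"grip":0.4}
    - {"dx":0.0006,"dy":0.0,"dz":-0.005,"ax":0,"ay":-2,"az":0,"grip":0.4}
    - {"dx":0.0009,"dy":0.0,"dz":-0.0075,"ax":0,"ay":-3,"az":0,"grip":0.4}
    - {"dx":0.0012,"dy":0.0,"dz":-0.0095,"ax":0,"ay":-4,"az":0,"grip":0.4}
    - {"dx":0.0012,"dy":0.0,"dz":-0.0095,"ax":0,"ay":-4,"az":0,"grip":0.4}
    - {"dx":0.0012,"dy":0.0,"dz":-0.0095,"ax":0,"ay":-4,"az":0,"grip":0.4}
    - {"dx":0.0012,"dy":0.0,"dz":-0.0095,"ax":0,"ay":-4,"az":0,"grip":0.4}

```text
time: 9.87
ee_pos: [0.5809, 0.081, 0.0197]
tool_rot: [-0.002, 0.998, -0.06, -0.034]
contact_force: [2.6, -0.8, -3.6]
opening: 0.0585
grasp_force: 67.0
```

servo_tool:
  motion:
    - {"dx":0.0,"dy":0.0,"dz":-0.0015,"ax":0,"ay":0,"az":0,"grip":0.4}
    - {"dx":0.0,"dy":0.0,"dz":-0.0015,"ax":0,"ay":0,"az":0,"grip":0.4}
    - {"dx":0.0,"dy":0.0,"dz":-0.0015,"ax":0,"ay":0,"az":0,"grip":0.4}

```text
time: 10.12
ee_pos: [0.58, 0.0811, 0.0208]
tool_rot: [-0.002, 0.998, -0.059, -0.035]
contact_force: [-0.5, 0.2, -5.5]
opening: 0.0588
grasp_force: 66.7
```

servo_tool:
  motion:
    - {"dx":0.0,"dy":0.0,"dz":-0.0015,"ax":0,"ay":0,"az":0,"grip":0.4}
    - {"dx":0.0,"dy":0.0,"dz":-0.0015,"ax":0,"ay":0,"az":0,"grip":0.4}
    - {"dx":0.0,"dy":0.0,"dz":-0.0015,"ax":0,"ay":0,"az":0,"grip":0.4}

```text
time: 10.37
ee_pos: [0.58, 0.0811, 0.0223]
tool_rot: [-0.002, 0.998, -0.059, -0.036]
contact_force: [-0.4, -0.5, -7.8]
opening: 0.0586
grasp_force: 66.4
```

M is the full one: the force is about -7.8 N, against about -1.5 N for R. I'll lower it, then drag it back along the worktop.

servo_tool:
  motion:
    - {"dx":-0.0003,"dy":0.0,"dz":0.004,"ax":0,"ay":1,"az":0,"grip":0.4}
    - {"dx":-0.0005,"dy":0.0,"dz":0.007,"ax":0,"ay":2.5,"az":0,"grip":0.4}
    - {"dx":-0.0008,"dy":0.0,"dz":0.0105,"ax":0,"ay":4,"az":0,"grip":0.4}
    - {"dx":-0.0008,"dy":0.0,"dz":0.0105,"ax":0,"ay":4,"az":0,"grip":0.4}
    - {"dx":-0.0008,"dy":0.0,"dz":0.0105,"ax":0,"ay":4,"az":0,"grip":0.4}

```text
time: 10.78
ee_pos: [0.5793, 0.0813, 0.0133]
tool_rot: [-0.0, 0.998, -0.059, 0.001]
contact_force: [-2.5, -1.6, -3.1]
opening: 0.0588
grasp_force: 66.9
```

Run:
```python
from h import *
s=state();print(s['ee_pos'],s['contact_force'])
yaw=np.radians(6); o=np.array([.6215,-.093])
t=o+(-.095-.038)*np.array([np.cos(yaw),np.sin(yaw)]); print(t)
go([t[0],.081,s['ee_pos'][2]],-6.9); go([*t,s['ee_pos'][2]],6)
```

```text
[0.57929951 0.08134859 0.01329698] [-2.50977394 -1.62885315 -3.06939912]
[ 0.48922859 -0.10690229]
d mm [-89.4  11.   -0.1] a deg [-0.03 -0.06  0.09]
d mm [-67.1 197.6  -0.2] a deg [ -0.03  -0.06 -12.81]
```

servo_tool:
  motion:
    - {"dx":-0.015,"dy":0.002,"dz":0,"ax":0,"ay":0,"az":0,"grip":0.4}
    - {"dx":-0.03,"dy":0.004,"dz":0,"ax":0,"ay":0,"az":0,"grip":0.4}
    - {"dx":-0.045,"dy":0.006,"dz":0,"ax":0,"ay":0,"az":0,"grip":0.4}
    - {"dx":-0.06,"dy":0.008,"dz":0,"ax":0,"ay":0,"az":0,"grip":0.4}
    - {"dx":-0.075,"dy":0.01,"dz":0,"ax":0,"ay":0,"az":0,"grip":0.4}
    - {"dx":-0.089,"dy":0.012,"dz":0,"ax":0,"ay":0,"az":0,"grip":0.4}
    - {"dx":-0.089,"dy":0.025,"dz":0,"ax":0,"ay":0,"az":-1,"grip":0.4}
    - {"dx":-0.087,"dy":0.045,"dz":0,"ax":0,"ay":0,"az":-2.3,"grip":0.4}
    - {"dx":-0.084,"dy":0.065,"dz":0,"ax":0,"ay":0,"az":-3.6,"grip":0.4}
    - {"dx":-0.082,"dy":0.085,"dz":0,"ax":0,"ay":0,"az":-5,"grip":0.4}

```text
time: 11.62
ee_pos: [0.4882, 0.0067, 0.0133]
tool_rot: [-0.001, 1.0, -0.015, 0.001]
contact_force: [-0.2, 1.9, -3.6]
opening: 0.0588
grasp_force: 66.9
```

Run:
```python
from h import *
s=state();print(s['ee_pos'],s['contact_force'],s['wrist_torque'])
go([.489,-.107,s['ee_pos'][2]],6)
```

```text
[0.4881666  0.00673391 0.01328369] [-0.15205649  1.87600667 -3.63798104] [ 0.39613118 -0.03379765  0.22283607]
d mm [  4.1 113.7  -0.2] a deg [-0.1  -0.08 -7.67]
```

servo_tool:
  motion:
    - {"dx":0.0005,"dy":0.018,"dz":0,"ax":0,"ay":0,"az":-1.2,"grip":0.4}
    - {"dx":0.001,"dy":0.036,"dz":0,"ax":0,"ay":0,"az":-2.4,"grip":0.4}
    - {"dx":0.002,"dy":0.054,"dz":0,"ax":0,"ay":0,"az":-3.6,"grip":0.4}
    - {"dx":0.003,"dy":0.072,"dz":0,"ax":0,"ay":0,"az":-4.8,"grip":0.4}
    - {"dx":0.004,"dy":0.09,"dz":0,"ax":0,"ay":0,"az":-6,"grip":0.4}
    - {"dx":0.004,"dy":0.106,"dz":0,"ax":0,"ay":0,"az":-7.2,"grip":0.4}
    - {"dx":0.004,"dy":0.11,"dz":0,"ax":0,"ay":0,"az":-7.5,"grip":0.4}
    - {"dx":0.004,"dy":0.11,"dz":0,"ax":0,"ay":0,"az":-7.5,"grip":0.4}
    - {"dx":0.004,"dy":0.11,"dz":0,"ax":0,"ay":0,"az":-7.5,"grip":-1}
    - {"dx":0.004,"dy":0.11,"dz":0,"ax":0,"ay":0,"az":-7.5,"grip":-1}

```text
time: 12.45
ee_pos: [0.489, -0.1029, 0.0134]
tool_rot: [-0.0, 0.999, 0.05, 0.001]
contact_force: [0.1, 0.1, 0.5]
opening: 0.0805
grasp_force: 0.0
```

servo_tool:
  motion:
    - {"dx":0,"dy":0,"dz":0,"ax":0,"ay":0,"az":0,"grip":-1}
    - {"dx":0,"dy":0,"dz":-0.001,"ax":0,"ay":0,"az":0,"grip":-1}
    - {"dx":0,"dy":0,"dz":-0.04,"ax":0,"ay":0,"az":0,"grip":-1}
    - {"dx":0,"dy":0,"dz":-0.08,"ax":0,"ay":0,"az":0,"grip":-1}
    - {"dx":0.03,"dy":0,"dz":-0.12,"ax":0,"ay":0,"az":0,"grip":-1}
    - {"dx":0.05,"dy":0,"dz":-0.16,"ax":0,"ay":0,"az":0,"grip":-1}
    - {"dx":0.05,"dy":0,"dz":-0.2,"ax":0,"ay":0,"az":0,"grip":-1}
    - {"dx":0.05,"dy":0,"dz":-0.2,"ax":0,"ay":0,"az":0,"grip":-1}
    - {"dx":0.05,"dy":0,"dz":-0.2,"ax":0,"ay":0,"az":0,"grip":-1}
    - {"dx":0.05,"dy":0,"dz":-0.2,"ax":0,"ay":0,"az":0,"grip":-1}

```text
time: 13.28
ee_pos: [0.5383, -0.0983, 0.2129]
tool_rot: [0.0, 0.999, 0.05, 0.001]
contact_force: [0.0, 0.4, -0.3]
opening: 0.0855
grasp_force: 0.0
```

Run:
```python
from h import *
s=state();print(s['ee_pos'],s['contact_force'],abs(s['dq']).max())
im,d,c=cam('wrist'); cv2.imwrite('pics/w4.png',im); P=pts(d,c); np.savez('w4.npz',im=im,P=P)
im,d,c=cam('top'); np.savez('t4.npz',im=im,P=pts(d,c))
```

```text
[ 0.53825846 -0.09827379  0.21287999] [ 0.02040971  0.36798298 -0.30515848] 0.06165151451004799
```

View pics/w4.png

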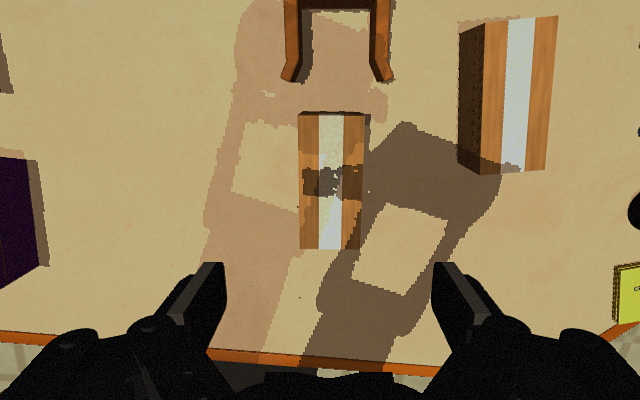

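The wrist view shows carton M (332,180) in front of the bay, whose side walls are at u≈293 and 380 and whose back wall is at v≈5. R is at (510,95). I'll fit both from this one view.

Run:
```python
from h import *
for f in('w4','t4'):
    P=np.load(f+'.npz')['P'].reshape(-1,3)
    q=P[(P[:,2]>.054)&(P[:,2]<.066)&(abs(P[:,1]+.1)<.06)&(P[:,0]<.615)&(P[:,0]>.43)]
    print(f,'carton',len(q),cv2.minAreaRect((q[:,:2]*1000).astype(np.float32)))
    for lo,hi in((-.075,-.03),(-.16,-.10)):
        w=P[(abs(P[:,2]-.049)<.003)&(P[:,0]<.690)&(P[:,0]>.645)&(P[:,1]>lo)&(P[:,1]<hi)]
        if len(w)>10: print(' wall',len(w),cv2.minAreaRect((w[:,:2]*1000).astype(np.float32)))
    b=P[(P[:,2]>.059)&(P[:,2]<.068)&(P[:,0]>.67)&(P[:,0]<.72)&(P[:,1]>-.15)&(P[:,1]<-.02)]
    if len(b)>10: print(' back',len(b),cv2.minAreaRect((b[:,:2]*1000).astype(np.float32)))
```

```text
w4 carton 8554 ((526.7676391601562, -101.59506225585938), (131.005859375, 60.14207077026367), 5.146377086639404)
 wall 666 ((663.2213745117188, -54.07905578613281), (36.695579528808594, 12.079879760742188), 6.495953559875488)
 wall 807 ((667.0789184570312, -132.00474548339844), (44.870418548583984, 12.199845314025879), 5.979816436767578)
t4 carton 267 ((525.4091796875, -97.30412292480469), (129.8230438232422, 60.24542999267578), 5.43487548828125)
 wall 50 ((664.575439453125, -58.68285369873047), (38.22809982299805, 30.788654327392578), 4.794638156890869)
 back 102 ((691.2821044921875, -80.523681640625), (12.117716789245605, 78.60517883300781), 6.091831684112549)
```

Run:
```python
from h import *
go([.489,-.104,.012],5.4)
```

```text
d mm [-48.1   1.2 198.5] a deg [-0.08  0.12  0.29]
```

servo_tool:
  motion:
    - {"dx":-0.03,"dy":0.001,"dz":0.04,"ax":0,"ay":0,"az":0.3,"grip":-1}
    - {"dx":-0.0485,"dy":0.001,"dz":0.08,"ax":0,"ay":0,"az":0.3,"grip":-1}
    - {"dx":-0.0485,"dy":0.001,"dz":0.12,"ax":0,"ay":0,"az":0.3,"grip":-1}
    - {"dx":-0.0485,"dy":0.001,"dz":0.16,"ax":0,"ay":0,"az":0.3,"grip":-1}
    - {"dx":-0.0485,"dy":0.001,"dz":0.19,"ax":0,"ay":0,"az":0.3,"grip":-1}
    - {"dx":-0.0485,"dy":0.001,"dz":0.1985,"ax":0,"ay":0,"az":0.3,"grip":-1}
    - {"dx":-0.0485,"dy":0.001,"dz":0.1985,"ax":0,"ay":0,"az":0.3,"grip":-1}
    - {"dx":-0.0485,"dy":0.001,"dz":0.1985,"ax":0,"ay":0,"az":0.3,"grip":-1}
    - {"dx":-0.0485,"dy":0.001,"dz":0.1985,"ax":0,"ay":0,"az":0.3,"grip":-1}

```text
time: 14.13
ee_pos: [0.4916, -0.1047, 0.0168]
tool_rot: [0.0, 0.999, 0.047, 0.002]
contact_force: [-0.0, 0.1, 0.6]
opening: 0.0855
grasp_force: 0.0
```

servo_tool:
  motion:
    - {"dx":0,"dy":0.0,"dz":0,"ax":0,"ay":0,"az":0,"grip":0}
    - {"dx":0,"dy":0.0,"dz":0,"ax":0,"ay":0,"az":0,"grip":0.2}
    - {"dx":0,"dy":0.0,"dz":0,"ax":0,"ay":0,"az":0,"grip":0.4}
    - {"dx":0,"dy":0.0,"dz":0,"ax":0,"ay":0,"az":0,"grip":0.4}

```text
time: 14.47
ee_pos: [0.4914, -0.1045, 0.0167]
tool_rot: [0.0, 0.999, 0.047, 0.002]
contact_force: [-1.5, 1.9, 7.0]
opening: 0.0584
grasp_force: 67.3
```

Run:
```python
from h import *
s,R=R0();print(s['ee_pos'],s['contact_force'],R.apply([1,0,0]),np.degrees(np.arctan2(*R.apply([1,0,0])[1::-1])))
```

```text
[ 0.49141102 -0.10449672  0.01667297] [-1.53874015  1.91721926  7.00467041] [0.99558369 0.09376936 0.00451914] 5.380548005188945
```

servo_tool:
  motion:
    - {"dx":0.003,"dy":0.003,"dz":-0.003,"ax":0,"ay":0,"az":-0.3,"grip":0.4}
    - {"dx":0.006,"dy":0.007,"dz":-0.003,"ax":0,"ay":0,"az":-0.7,"grip":0.4}
    - {"dx":0.012,"dy":0.007,"dz":-0.003,"ax":0,"ay":0,"az":-0.7,"grip":0.4}
    - {"dx":0.021,"dy":0.0068,"dz":-0.003,"ax":0,"ay":0,"az":-0.7,"grip":0.4}
    - {"dx":0.03,"dy":0.0067,"dz":-0.003,"ax":0,"ay":0,"az":-0.7,"grip":0.4}
    - {"dx":0.039,"dy":0.0066,"dz":-0.003,"ax":0,"ay":0,"az":-0.7,"grip":0.4}
    - {"dx":0.048,"dy":0.0065,"dz":-0.003,"ax":0,"ay":0,"az":-0.7,"grip":0.4}
    - {"dx":0.056,"dy":0.0064,"dz":-0.003,"ax":0,"ay":0,"az":-0.7,"grip":0.4}
    - {"dx":0.056,"dy":0.0064,"dz":-0.003,"ax":0,"ay":0,"az":-0.7,"grip":0.4}

```text
time: 15.22
ee_pos: [0.5483, -0.1052, 0.0168]
tool_rot: [-0.0, 0.999, 0.053, 0.001]
contact_force: [2.1, -0.1, -4.4]
opening: 0.0581
grasp_force: 65.9
```

Run:
```python
from h import *
s=state();print(s['ee_pos'],s['contact_force'],s['wrist_torque'])
go([.5875,-.1014,s['ee_pos'][2]],6.1)
im,d,c=cam('wrist'); P=pts(d,c).reshape(-1,3)
q=P[(P[:,2]>.054)&(P[:,2]<.066)&(abs(P[:,1]+.1)<.06)&(P[:,0]<.655)&(P[:,0]>.45)]
print(cv2.minAreaRect((q[:,:2]*1000).astype(np.float32)))
for lo,hi in((-.075,-.03),(-.16,-.10)):
    w=P[(abs(P[:,2]-.049)<.003)&(P[:,0]<.690)&(P[:,0]>.64)&(P[:,1]>lo)&(P[:,1]<hi)]
    if len(w)>10: print(' wall',len(w),cv2.minAreaRect((w[:,:2]*1000).astype(np.float32)))
cv2.imwrite('pics/w5.png',im)
```

```text
[ 0.54831168 -0.1052489   0.01677109] [ 2.06168956 -0.14208462 -4.35961875] [-0.10465636 -0.40080112  0.01186854]
d mm [39.4  0.3  0.1] a deg [-0.01 -0.15  0.  ]
((583.66015625, -102.20195770263672), (131.1889190673828, 85.70323181152344), 5.745394706726074)
 wall 978 ((644.2560424804688, -56.21290588378906), (9.491930961608887, 12.24296760559082), 5.260040283203125)
 wall 1783 ((648.3635864257812, -134.0928497314453), (18.255512237548828, 12.49676513671875), 7.118112087249756)
```

View pics/w5.png

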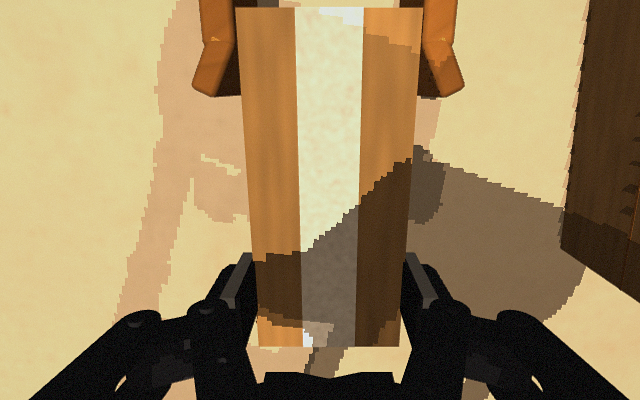

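The carton's front is inside the mouth with even gaps to the walls (left edge at 237, right edge at 422), and the force shows only friction. I'll continue and then creep.

servo_tool:
  motion:
    - {"dx":0.007,"dy":0.0,"dz":0,"ax":0,"ay":0,"az":0,"grip":0.4}
    - {"dx":0.014,"dy":0.0,"dz":0,"ax":0,"ay":0,"az":0,"grip":0.4}
    - {"dx":0.02,"dy":0.0,"dz":0,"ax":0,"ay":0,"az":0,"grip":0.4}
    - {"dx":0.026,"dy":0.0,"dz":0,"ax":0,"ay":0,"az":0,"grip":0.4}
    - {"dx":0.031,"dy":0.0,"dz":0,"ax":0,"ay":0,"az":0,"grip":0.4}
    - {"dx":0.033,"dy":0.0,"dz":0,"ax":0,"ay":0,"az":0,"grip":0.4}
    - {"dx":0.033,"dy":0.0,"dz":0,"ax":0,"ay":0,"az":0,"grip":0.4}

```text
time: 15.85
ee_pos: [0.58, -0.1018, 0.0169]
tool_rot: [-0.0, 0.999, 0.053, 0.001]
contact_force: [0.8, 0.7, -4.9]
opening: 0.0584
grasp_force: 66.0
```

servo_tool:
  motion:
    - {"dx":0.001,"dy":0.0,"dz":0,"ax":0,"ay":0,"az":0,"grip":0.4}
    - {"dx":0.002,"dy":0.0,"dz":0,"ax":0,"ay":0,"az":0,"grip":0.4}
    - {"dx":0.003,"dy":0.0,"dz":0,"ax":0,"ay":0,"az":0,"grip":0.4}
    - {"dx":0.003,"dy":0.0,"dz":0,"ax":0,"ay":0,"az":0,"grip":0.4}

```text
time: 16.18
ee_pos: [0.5821, -0.1017, 0.017]
tool_rot: [-0.0, 0.999, 0.053, 0.0]
contact_force: [-2.8, 0.1, -2.7]
opening: 0.0583
grasp_force: 66.2
```

servo_tool:
  motion:
    - {"dx":0.001,"dy":0.0,"dz":0,"ax":0,"ay":0,"az":0,"grip":0.4}
    - {"dx":0.002,"dy":0.0,"dz":0,"ax":0,"ay":0,"az":0,"grip":0.4}
    - {"dx":0.002,"dy":0.0,"dz":0,"ax":0,"ay":0,"az":0,"grip":0.4}

```text
time: 16.43
ee_pos: [0.5843, -0.1014, 0.0171]
tool_rot: [-0.0, 0.999, 0.053, 0.001]
contact_force: [-2.0, -0.3, -3.5]
opening: 0.0586
grasp_force: 66.1
```

servo_tool:
  motion:
    - {"dx":0.001,"dy":0.0,"dz":0,"ax":0,"ay":0,"az":0,"grip":0.4}
    - {"dx":0.0015,"dy":0.0,"dz":0,"ax":0,"ay":0,"az":0,"grip":0.4}
    - {"dx":0.0015,"dy":0.0,"dz":0,"ax":0,"ay":0,"az":0,"grip":0.4}

```text
time: 16.68
ee_pos: [0.5857, -0.1013, 0.0171]
tool_rot: [-0.0, 0.999, 0.053, 0.0]
contact_force: [-2.8, 0.4, -3.8]
opening: 0.0581
grasp_force: 66.2
```

servo_tool:
  motion:
    - {"dx":0.0005,"dy":0.0,"dz":0,"ax":0,"ay":0,"az":0,"grip":0.4}
    - {"dx":0.001,"dy":0.0,"dz":0,"ax":0,"ay":0,"az":0,"grip":0.4}
    - {"dx":0.001,"dy":0.0,"dz":0,"ax":0,"ay":0,"az":0,"grip":0.4}

```text
time: 16.93
ee_pos: [0.5867, -0.1012, 0.0171]
tool_rot: [-0.0, 0.999, 0.053, 0.0]
contact_force: [-1.8, 0.1, -3.3]
opening: 0.0582
grasp_force: 66.2
```

servo_tool:
  motion:
    - {"dx":0.0005,"dy":0.0,"dz":0,"ax":0,"ay":0,"az":0,"grip":0.4}
    - {"dx":0.001,"dy":0.0,"dz":0,"ax":0,"ay":0,"az":0,"grip":0.4}
    - {"dx":0.001,"dy":0.0,"dz":0,"ax":0,"ay":0,"az":0,"grip":0.4}

```text
time: 17.18
ee_pos: [0.5875, -0.1011, 0.017]
tool_rot: [-0.0, 0.999, 0.053, 0.0]
contact_force: [-2.1, 0.3, -3.5]
opening: 0.0584
grasp_force: 66.1
```

servo_tool:
  motion:
    - {"dx":0.0005,"dy":0.0,"dz":0,"ax":0,"ay":0,"az":0,"grip":0.4}
    - {"dx":0.001,"dy":0.0,"dz":0,"ax":0,"ay":0,"az":0,"grip":0.4}
    - {"dx":0.001,"dy":0.0,"dz":0,"ax":0,"ay":0,"az":0,"grip":0.4}

```text
time: 17.43
ee_pos: [0.5874, -0.1011, 0.0169]
tool_rot: [-0.0, 0.999, 0.053, -0.001]
contact_force: [-7.4, -0.7, -1.9]
opening: 0.0584
grasp_force: 66.4
```

It made contact at the predicted 0.5875 with about 7 N, so it is home. I'll release it.

servo_tool:
  motion:
    - {"dx":-0.0005,"dy":0.0,"dz":0.001,"ax":0,"ay":0,"az":0,"grip":0.4}
    - {"dx":-0.0005,"dy":0.0,"dz":0.001,"ax":0,"ay":0,"az":0,"grip":-1}
    - {"dx":-0.0005,"dy":0.0,"dz":0.001,"ax":0,"ay":0,"az":0,"grip":-1}
    - {"dx":-0.0005,"dy":0.0,"dz":0.001,"ax":0,"ay":0,"az":0,"grip":-1}
    - {"dx":-0.0005,"dy":0.0,"dz":0.001,"ax":0,"ay":0,"az":0,"grip":-1}

```text
time: 17.85
ee_pos: [0.5891, -0.1011, 0.017]
tool_rot: [0.0, 0.999, 0.053, 0.002]
contact_force: [-0.2, -1.1, 0.3]
opening: 0.0853
grasp_force: 0.0
```

servo_tool:
  motion:
    - {"dx":0,"dy":0,"dz":-0.03,"ax":0,"ay":0,"az":0,"grip":-1}
    - {"dx":0,"dy":0,"dz":-0.06,"ax":0,"ay":0,"az":0,"grip":-1}
    - {"dx":0,"dy":0,"dz":-0.1,"ax":0,"ay":0,"az":0,"grip":-1}
    - {"dx":0,"dy":0,"dz":-0.14,"ax":0,"ay":0,"az":0,"grip":-1}
    - {"dx":0,"dy":0,"dz":-0.18,"ax":0,"ay":0,"az":0,"grip":-1}
    - {"dx":0,"dy":0,"dz":-0.2,"ax":0,"ay":0,"az":0,"grip":-1}
    - {"dx":0,"dy":0,"dz":-0.2,"ax":0,"ay":0,"az":0,"grip":-1}
    - {"dx":0,"dy":0,"dz":-0.2,"ax":0,"ay":0,"az":0,"grip":-1}

```text
time: 18.52
ee_pos: [0.589, -0.1012, 0.2184]
tool_rot: [0.0, 0.999, 0.053, 0.003]
contact_force: [0.3, -0.2, -1.1]
opening: 0.0855
grasp_force: 0.0
```

Run:
```python
from h import *
s=state();print(s['time'],s['ee_pos'],s['contact_force'])
im,d,c=cam('wrist'); cv2.imwrite('pics/w6.png',im); P=pts(d,c).reshape(-1,3)
t,d,c=cam('top'); T=pts(d,c).reshape(-1,3)
h=lambda P,x0,x1,y0,y1,z0,z1:(lambda q:(len(q),cv2.minAreaRect((q[:,:2]*1000).astype(np.float32))) if len(q)>9 else None)(P[(P[:,0]>x0)&(P[:,0]<x1)&(P[:,1]>y0)&(P[:,1]<y1)&(P[:,2]>z0)&(P[:,2]<z1)])
print('M',h(P,.52,.684,-.132,-.065,.055,.0615))
print('back',h(P,.686,.72,-.15,-.02,.0615,.068))
print('wallL',h(P,.65,.684,-.07,-.03,.046,.052),'wallR',h(P,.65,.684,-.15,-.12,.046,.052))
print('R',h(P,.5,.72,-.34,-.17,.054,.066)); print('R top',h(T,.5,.72,-.34,-.17,.054,.066))
```

```text
18.5167 [ 0.58897427 -0.10123575  0.21839303] [ 0.27029911 -0.1944852  -1.08563272]
M (8887, ((622.2310791015625, -98.0261001586914), (128.95236206054688, 60.14779281616211), 6.088664531707764))
back (1477, ((693.2277221679688, -90.05709838867188), (12.723637580871582, 89.55902862548828), 6.079697132110596))
wallL (524, ((666.9923095703125, -53.77458190917969), (33.76231002807617, 12.149401664733887), 6.151553153991699)) wallR (514, ((666.9927978515625, -132.09228515625), (35.0595703125, 12.131722450256348), 6.020426273345947))
R (9150, ((620.4995727539062, -256.24517822265625), (130.9112548828125, 61.321590423583984), 10.985028266906738))
R top (365, ((590.1985473632812, -255.97982788085938), (71.64804077148438, 58.569419860839844), 10.92381477355957))
```

View pics/w6.png

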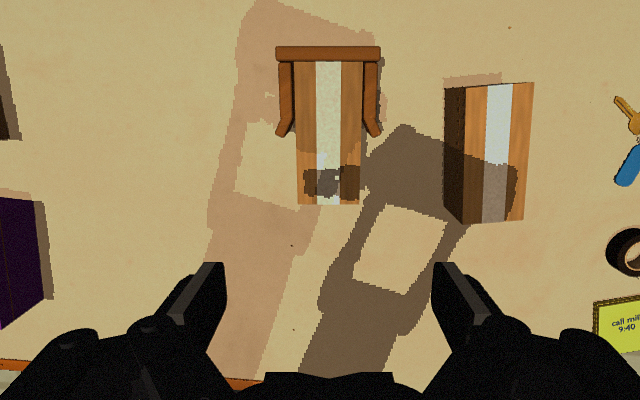

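The wrist view shows M (328,130) home in the bay. It is within about 1 mm and 0.1° of the bay origin computed from the back and side walls. R (490,150) is where it started.

```bash
python3 -c "
from plant import env
print(env.hand_in())"
```

```text
the job is handed in; nothing more can be done
None
```

The full carton was the middle one: it lifted with about 7.8 N on the wrist against about 1.5 N for the right-hand one. It now stands home in the bay, within about 1 mm and 0.1° by the camera. I never tipped the left carton, since there is only one full one, and the job is handed in at 18.5 s with no verdict returned.

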